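# Half-open the object-cell case on its stop pin

## Robot

A 6-joint arm with a two-finger parallel gripper is mounted at the origin on the work surface. World frame = base frame: x ahead of the robot, y to its left, z up, the work surface at z = 0. Lengths are in m, angles in rad, forces in N, time in s.
With the tool pointing down it reaches from about 0.35 to 0.775 m from the base axis. Payload 7.3 kg.
Tool frame: the origin (TCP) lies at the very end of the fingers, on their centre line; the grasp point (between the pads) lies 19 mm behind it; z points along the fingers, y is the line along which they close (so a half turn about z gives the same grasp; the last joint's range is limited). The gripper opens to 92 mm and grips with 3 to 60 N. Pads are 19 mm wide; open, the fingers measure 130 mm over their backs; the gripper's body (75 mm by 190 mm) begins 47 mm behind the grasp point.
Start: joints at [-1.271, 0.342, 1.524, -0, 1.275, -0.146], TCP at [0.226, -0.474, 0.227] pointing down, gripper open.
Joint ranges: [-2.53, 2.53], [-0.77, 2.02], [0.04, 2.7], [-1, 4.14], [0.28, 2.66], [-3.11, 3.11]. Speed limits (rad/s): [2.57, 2.57, 3.14, 3.14, 3.14, 3.14].

## Interface

Orientations are given as [roll, pitch, yaw] about the fixed x, y, z axes, in that order (R = Rz(yaw) Ry(pitch) Rx(roll)).
In Python, from cell import robot gives the robot as it stands. The module is installed in compiled form; this text tells all that it offers.
- The arm moves only by the tool arm_command, never from a script. Its argument "moves" is a list of rows, each a list of 3 entries, a list of its own where there are three numbers: the shift along the tool's x, y, z in m, then the turn, a rotation vector about the tool's x, y, z in rad, then the finger opening in m, from 0 to 0.0918. In form: [[[dx, dy, dz], [ax, ay, az], claw], ...]. A call has exactly 5 rows; each row is the pose to reach, as a shift and turn from the pose commanded when the call began, along the tool's axes at that moment; what a row does not reach only later rows make up. A row lasts 1/10 s, in which the tool goes at most 50 mm and 8.59 degrees, less where a joint would pass 70% of its speed; a pose out of reach is approached as far as the arm can. A call with a gripper value outside its range is refused whole. The fingers move at their own pace and stop on an object; "squeeze" is the grip in N (left out, the last holds). Time passes only in rows, so rows that repeat a pose let the fingers close, or fill a call up. It gives the time, the measured TCP pose, the force, the opening and the grip force at its end, in the units of the state.
- robot.observe(): the state, without advancing time (a new reading comes with each control period).
- robot.read_camera(name): name is "side" or "top"; returns the picture (400x640x3 uint8, red, green, blue); there is no depth.
- robot.camera_model(name): a dict with "fx", "fy", "cx", "cy" (pixels), "R" (3x3) and "t" (3): a world point X has camera coordinates R X + t. Camera axes: x right, y down, z forward; pixel columns grow to the right and rows downward; lengths in m; the calibration is good to about 2 mm. A picture is of the moment at which its call begins. camera_model takes no time and is no camera call.
- robot.hand_in(): hands the job in; it is judged then, once.
The state is a dict: "time": time; "qpos": joint angles; "qvel": joint speeds; "joint_efforts": joint torques, N m; "tool_pos": TCP position; "tool_rot": TCP orientation; "contact_force": force on the tool from outside, world axes, zero at the start; "torque": the same for the moment, N m; "opening": finger opening in m; "grip_force": force on a finger pad.
Only numpy, scipy, OpenCV 4.12 (cv2) and the standard library are available. Lean on these libraries where they do the work, as an engineer would, in place of code of your own. Each camera call takes 0.05 s, during which the arm holds its last target. There are 200 camera calls.

## Task

Two low cases with sprung smoked-acrylic sliding doors stand on the cabinet top. On the one whose shelf holds the round glass object cells, push the door open past its stop pin gently and without running it into its end stop, then let go so that it springs back and is caught half open by the pin. Leave the pin, the other case's door and everything lying about where they are.

Things in the scene. Friction and masses are not known exactly. Their poses are not given: they have to be found in the camera images.
- cell_case: Fixed low wooden case, 130 (x) x 270 (y) x 68 mm, origin under its centre; a door lies flat on top and opens toward the case's own +y. The -y half is a window over a shelf, the +y half a fixed board. The shelf holds six clear glass object cells (flat discs, 37 mm across, with chips). It may stand on either side.
- cell_door (a joint): Door opening in m: 0 closed, grows toward the case's +y, end stop 0.077 (not to be hit). A spring pulls it shut (2 N closed, 5 N open); from 0.02 to 0.05 its ramped tooth also lifts the pin (about 2 N). Beyond 0.052 the pin has dropped behind the tooth: let go from there, the door comes back to rest on the pin at 0.050; let go earlier, it shuts. Push to 0.058 to 0.068.
- cell_lip (a point): Centre of the push face of the black lip across the cell case's door; moves with it, 77 mm above the table. The lip is 60 mm long (case x), from the door's upper face at 65 mm to 89 mm high; its upright face looks to the case's -y, with free space there, and is pushed toward +y; the other side slopes. Side rails rise to 68 mm.
- cell_pin: The cell case's steel stop pin, 10 mm thick, 18 mm knob, upright in a dark bracket over the case's +x rail; origin at its foot, 35 mm to +x and 20 mm to +y of the case's centre, 66 mm above the table when down. Knob top at 120 mm, 135 mm while lifted. Sprung downward, works by itself.
- eyepiece_case: Fixed low wooden case, 130 (x) x 270 (y) x 68 mm, origin under its centre; a door lies flat on top and opens toward the case's own +y. The -y half is a window over a shelf, the +y half a fixed board. Same build and door, but the shelf holds six turned rosewood eyepieces (pointed, 30 mm across). Leave alone.
- eyepiece_door (a joint): Opening of the eyepiece case's door in m, 0 closed, as for the other; to stay closed.
- end_cap: Loose copper end cap, open cup 48 mm across, 20 mm high, origin under its centre. Leave alone.
- barrel: Loose rosewood kaleidoscope barrel, 42 mm thick, 150 mm long along its y, lying; origin under its middle. Leave alone.
- ferrule: Loose nickel-plated ferrule, ring 30 mm across, 22 mm high, standing in front of and between the cases; origin under its centre. Leave alone.
- prism: Loose red glass bar prism 60 x 26 x 26 mm, origin under its centre. Leave alone.
- glue_jar: Loose jar 56 mm across, 75 mm high, behind the cases; origin under its centre. Leave alone.
- brush: Loose brush lying behind the cases, along its x. Leave alone.

How it is judged:
On the way, in this order (a step that is already met when the one before it is completed fails the run):
1. the door is pushed open past the stop pin (value of joint cell_door above 0.0545 m), for 0.05 s.
2. let go, the door has sprung back onto the pin (value of joint cell_door between 0.046 and 0.053 m and contact force between cell_pin and cell_door above 0.5 N and contact force between the fingers and cell_door below 0.1 N), for 0.3 s.
At the end, for the whole second after the job is handed in: The cell case's door rests half open (46 to 53 mm) against its stop pin (more than 0.5 N on it), at rest and let go; the eyepiece case's door is closed (within 4 mm) and every loose thing lies within 25 mm of its start (value of joint cell_door between 0.046 and 0.053 m and contact force between cell_pin and cell_door above 0.5 N and velocity of joint cell_door between -0.005 and 0.005 m/s and value of joint eyepiece_door below 0.004 m and distance of each of end_cap, barrel, ferrule, prism, glue_jar, brush from where it was at the start of the episode below 0.025 m); the robot touches nothing.
It fails at once if a loose thing lying about is pushed aside or lifted (more than 25 mm) (distance of any of end_cap, barrel, ferrule, prism, glue_jar, brush from where it was at the start of the episode above 0.025 m).
It fails at once if the door of the eyepiece case is pushed open (more than 12 mm) (value of joint eyepiece_door above 0.012 m).
It fails at once if the robot works the cell case's stop pin (contact force between any of the fingers, the arm and cell_pin above 2 N).
It fails at once if the robot forces the cell case or its door (more than 30 N) (contact force between any of the fingers, the arm and cell_case above 30 N).
It fails at once if the cell case's door is run into its end stop (value of joint cell_door above 0.076 m).
It also fails if it takes over 35 s, if anything falls off the work surface, if the arm or the gripper's body presses on something with over 40 N, if the wrist force passes 120 N, or if a joint passes its speed limit or range.

## Working session

There is one attempt and no reset: what is moved stays moved. The work goes in short steps, Python scripts to look and compute and a tool call to move; the robot and the scene stay as the last step left them, time stands still between calls to the robot, and variables do not carry over. Pictures are saved under pics/ and viewed, at most 10 in all, crops included, and the job is handed in when it is done.

Besides the shell and the picture viewer there is one more tool, called after "Emit:" as name([rows], argument=value, ...), one row to a line, values as JSON. arm_command: Moves the arm, as the interface text tells. Its arguments: {"type":"object","properties":{"moves":{"type":"array"},"squeeze":{"type":"number"}},"required":["moves"]}

```bash
mkdir -p pics; python3 - <<'E'
from cell import robot
import cv2
for n in("top","side"):
    cv2.imwrite(f"pics/{n}0.png",robot.read_camera(n)[:,:,::-1]); m=robot.camera_model(n)
    print(n,m)
o=robot.observe();print(o["time"],o["tool_pos"],o["tool_rot"],o["opening"])
E
```

```text
top {'fx': 417.63623567181656, 'fy': 417.63623567181656, 'cx': 322.45113505530674, 'cy': 193.27944371576615, 'R': array([[ 0.00691919, -0.99996044, -0.0055891 ],
       [-0.99892411, -0.0066555 , -0.0458947 ],
       [ 0.04585568,  0.00590064, -0.99893065]]), 't': array([-0.04550257,  0.54554352,  1.17239711])}
side {'fx': 425.2076268808133, 'fy': 425.2076268808133, 'cx': 321.0877610226973, 'cy': 196.15820734221256, 'R': array([[-0.96213415, -0.27252686, -0.00519522],
       [-0.17507445,  0.63247017, -0.75453987],
       [ 0.2089182 , -0.72505902, -0.65623364]]), 't': array([0.53862164, 0.16649997, 0.90068626])}
0.1 [ 0.22627841 -0.47333721  0.22610463] [-3.14021068e+00 -1.86849728e-04  4.45775547e-01] 0.09200788881983055
```

View pics/top0.png

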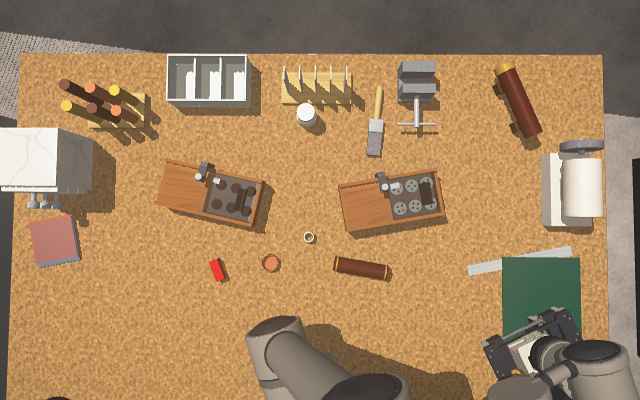

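View pics/side0.png

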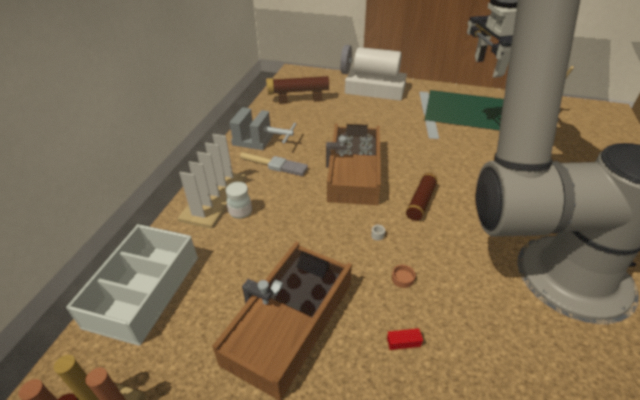

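The cell case is the right one in the top picture (glass discs near 413,195; black lip near 428,190; pin near 385,183). The left one, near (212,195), holds eyepieces. I'll enlarge the cell case.

```bash
python3 - <<'E'
import cv2
i=cv2.imread("pics/top0.png")[155:245,325:460]
cv2.imwrite("pics/crop1.png",cv2.resize(i,None,fx=5.9,fy=5.9,interpolation=cv2.INTER_CUBIC))
E
```

```text
(no output)
```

View pics/crop1.png

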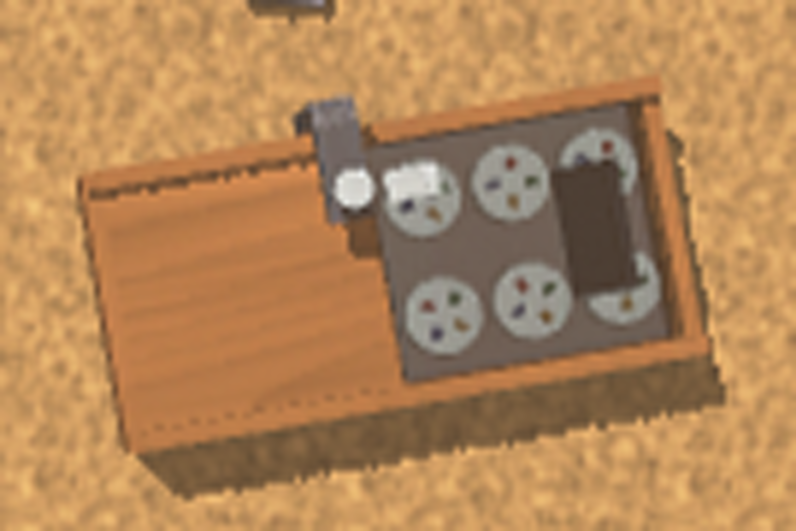

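The crop shows the case's top corners at about (82,182), (658,82), (708,348) and (130,450). The lip's upright edge runs from (617,160) to (640,287), and the knob is at (353,187).

```bash
cat > h.py <<'E'
import numpy as np
from cell import robot
def ray(n,uv,z):
    m=robot.camera_model(n);R,t=m["R"],m["t"];c=-R.T@t
    d=R.T@np.array([(uv[0]-m["cx"])/m["fx"],(uv[1]-m["cy"])/m["fy"],1.]);return c+d*(z-c[2])/d[2]
def proj(n,X):
    m=robot.camera_model(n);p=m["R"]@X+m["t"];return p[:2]/p[2]*[m["fx"],m["fy"]]+[m["cx"],m["cy"]]
E
python3 - <<'E'
from h import *
np.set_printoptions(precision=4,suppress=True)
f=lambda u,v,z:ray("top",(325+(u+.5)/5.9-.5,155+(v+.5)/5.9-.5),z)
C=[f(*p,.068) for p in((82,182),(658,82),(708,348),(130,450))]
c=sum(C)/4;print("corners",*C,"c",c)
Y=(C[0]+C[3]-C[1]-C[2])/2;X=(C[0]+C[1]-C[2]-C[3])/2
print(np.linalg.norm(X),np.linalg.norm(Y),np.arctan2(Y[1],Y[0])-np.pi/2,np.arctan2(X[1],X[0]))
a=f(617,160,.089);b=f(640,287,.089);k=f(353,187,.12)
yw=np.arctan2(Y[1],Y[0])-np.pi/2;x=np.array([np.cos(yw),np.sin(yw),0]);y=np.array([-x[1],x[0],0])
for n,p in(("lipa",a),("lipb",b),("lipmid",(a+b)/2),("knob",k)):print(n,p,(p-c)@x,(p-c)@y)
print("len",np.linalg.norm(a-b))
E
```

```text
corners [ 0.5648 -0.0854  0.068 ] [ 0.6125 -0.3493  0.068 ] [ 0.4908 -0.3714  0.068 ] [ 0.4425 -0.1079  0.068 ] c [ 0.5277 -0.2285  0.068 ]
0.12407360620254954 0.26809689901225925 0.18002336463654856 0.18086675143397551
lipa [ 0.575  -0.3251  0.089 ] 0.02923220713457507 -0.10353538188698377
lipb [ 0.5179 -0.3352  0.089 ] -0.028676950165009228 -0.10318943570733734
lipmid [ 0.5464 -0.3301  0.089 ] 0.000277628484782862 -0.10336240879716058
knob [ 0.56   -0.2021  0.12  ] 0.03658446115924052 0.02016910914721108
len 0.05791019062226621
```

Emit:
arm_command([
  [[0.034, 0.003, 0.0], [0, 0, -0.13], 0.0],
  [[0.068, 0.006, 0.0], [0, 0, -0.26], 0.0],
  [[0.102, 0.01, 0.0], [0, 0, -0.39], 0.0],
  [[0.136, 0.013, 0.0], [0, 0, -0.52], 0.0],
  [[0.17, 0.016, 0.0], [0, 0, -0.65], 0.0],
], squeeze=5)

```text
time: 0.6
tool_pos: [0.3878, -0.414, 0.2263]
tool_rot: [-3.141, -0.0, 1.101]
contact_force: [-0.3, 0.0, 0.8]
opening: 0.0566
grip_force: 0.0
```

```bash
cat >> h.py <<'E'
from scipy.spatial.transform import Rotation as Ro
c=np.array([.5277,-.2285,0]);W=.18
cx=np.array([np.cos(W),np.sin(W),0]);cy=np.array([-np.sin(W),np.cos(W),0])
def to(u,v,z):
    "shift and turn, tool axes, from the measured pose to case coordinates u,v, height z"
    o=robot.observe();R=Ro.from_euler("xyz",o["tool_rot"]);p=o["tool_pos"]
    T=Ro.from_euler("xyz",[np.pi,0,W+np.pi/2])
    print("t",o["time"],"pos",p.round(4),"case",((p-c)@cx).round(4),((p-c)@cy).round(4),"F",np.round(o["contact_force"],2),"open",round(o["opening"],4))
    print("shift",R.inv().apply(c+u*cx+v*cy+[0,0,z]-p).round(4),"turn",(R.inv()*T).as_rotvec().round(3))
E
python3 -c "
from h import *
to(0,-.128,.18)"
```

```text
t 0.6 pos [ 0.3878 -0.414   0.2263] case -0.1709 -0.1575 F [-0.32  0.02  0.79] open 0.0566
shift [0.1268 0.1183 0.0463] turn [-0.001 -0.001 -0.65 ]
```

Emit:
arm_command([
  [[0.025, 0.024, 0.009], [0, 0, -0.13], 0.0],
  [[0.05, 0.048, 0.018], [0, 0, -0.26], 0.0],
  [[0.075, 0.072, 0.027], [0, 0, -0.39], 0.0],
  [[0.1, 0.095, 0.036], [0, 0, -0.52], 0.0],
  [[0.122, 0.115, 0.046], [0, 0, -0.65], 0.0],
])

```text
time: 1.1
tool_pos: [0.5461, -0.358, 0.1798]
tool_rot: [-3.141, -0.001, 1.752]
contact_force: [-0.4, 0.1, -0.7]
opening: 0.0164
grip_force: 0.0
```

Emit:
arm_command([
  [[0, 0, 0], [0, 0, 0], 0.0],
  [[0, 0, 0], [0, 0, 0], 0.0],
  [[0, 0, 0], [0, 0, 0], 0.0],
  [[0, 0, 0], [0, 0, 0], 0.0],
  [[0, 0, 0], [0, 0, 0], 0.0],
])

```text
time: 1.6
tool_pos: [0.5441, -0.3597, 0.1814]
tool_rot: [3.141, 0.001, 1.744]
contact_force: [-0.2, 0.1, 0.6]
opening: 0.0004
grip_force: 0.0
```

```bash
python3 -c "
from h import *
import cv2
to(0,-.128,.076)
i=robot.read_camera('side');p=proj('side',c+[0,0,.1]).astype(int);print(p)
i=i[p[1]-90:p[1]+70,max(p[0]-100,0):p[0]+100,::-1]
cv2.imwrite('pics/s1.png',cv2.resize(i,None,fx=3.7,fy=3.7,interpolation=cv2.INTER_CUBIC))
"
```

```text
t 1.6 pos [ 0.5441 -0.3597  0.1814] case -0.0074 -0.132 F [-0.24  0.09  0.56] open 0.0004
shift [0.0041 0.0073 0.1054] turn [ 0.     0.001 -0.007]
[356 140]
```

View pics/s1.png

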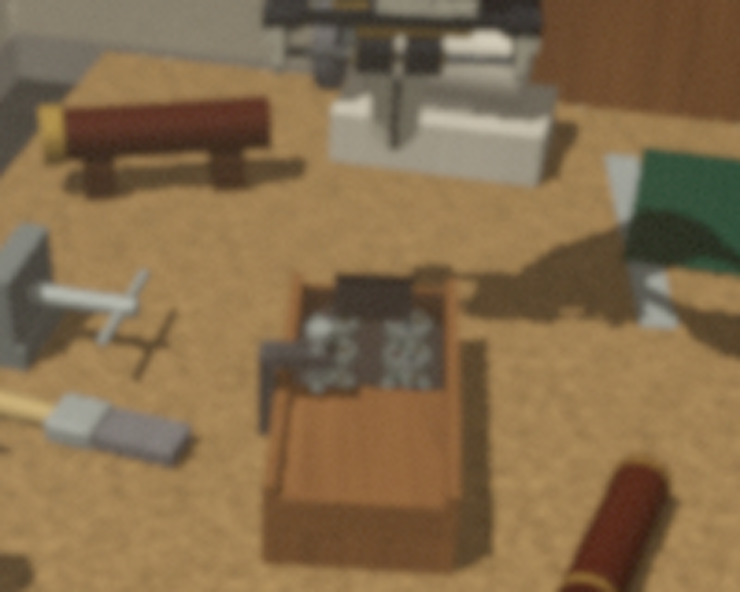

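The closed fingers show as a thin bar with its tip near (397,147), above and in front of the lip at (375,295). The way down is free.

Emit:
arm_command([
  [[0.002, 0.003, 0.025], [0, 0, 0], 0.0],
  [[0.003, 0.006, 0.05], [0, 0, -0.007], 0.0],
  [[0.003, 0.007, 0.075], [0, 0, -0.007], 0.0],
  [[0.003, 0.007, 0.095], [0, 0, -0.007], 0.0],
  [[0.003, 0.007, 0.104], [0, 0, -0.007], 0.0],
])

```text
time: 2.15
tool_pos: [0.55, -0.3544, 0.0748]
tool_rot: [-3.14, -0.002, 1.752]
contact_force: [0.7, -0.2, -0.4]
opening: 0.0006
grip_force: 0.0
```

Emit:
arm_command([
  [[0, 0, 0], [0, 0, 0], 0.0],
  [[0, 0, 0], [0, 0, 0], 0.0],
  [[0, 0, 0], [0, 0, 0], 0.0],
  [[0, 0, 0], [0, 0, 0], 0.0],
  [[0, 0, 0], [0, 0, 0], 0.0],
])

```text
time: 2.65
tool_pos: [0.5514, -0.355, 0.0775]
tool_rot: [3.141, 0.001, 1.753]
contact_force: [0.9, -0.7, 0.3]
opening: 0.0007
grip_force: 0.0
```

```bash
python3 -c "
from h import *
to(0,-.113,.076)"
```

```text
t 2.65 pos [ 0.5514 -0.355   0.0775] case 0.0006 -0.1287 F [ 0.89 -0.73  0.3 ] open 0.0007
shift [ 0.0157 -0.0006  0.0015] turn [0.001 0.001 0.002]
```

Emit:
arm_command([
  [[0.005, 0, 0], [0, 0, 0], 0.0],
  [[0.01, 0, 0], [0, 0, 0], 0.0],
  [[0.014, 0, 0], [0, 0, 0], 0.0],
  [[0.017, 0, 0.001], [0, 0, 0], 0.0],
  [[0.02, 0, 0.001], [0, 0, 0], 0.0],
])

```text
time: 3.15
tool_pos: [0.5478, -0.3355, 0.0762]
tool_rot: [3.141, 0.002, 1.753]
contact_force: [1.0, -3.4, 1.0]
opening: 0.0008
grip_force: 1.5
```

Emit:
arm_command([
  [[0.003, 0, 0], [0, 0, 0], 0.0],
  [[0.006, 0, 0], [0, 0, 0], 0.0],
  [[0.009, 0, 0], [0, 0, 0], 0.0],
  [[0.012, 0, 0], [0, 0, 0], 0.0],
  [[0.015, 0, 0], [0, 0, 0], 0.0],
])

```text
time: 3.65
tool_pos: [0.545, -0.3203, 0.076]
tool_rot: [3.141, 0.001, 1.753]
contact_force: [1.3, -3.0, 2.2]
opening: 0.0006
grip_force: 1.8
```

```bash
cat > look.py <<'E'
from h import *
import sys,cv2
to(0,float(sys.argv[1]),.076)
for n in("top","side"):
    i=robot.read_camera(n);p=proj(n,c+[0,0,.08]).astype(int);i=i[p[1]-50:p[1]+50,p[0]-65:p[0]+65,::-1];print(n,p-[65,50])
    i=cv2.resize(i,None,fx=5.8,fy=5.8,interpolation=cv2.INTER_CUBIC)
    cv2.imwrite(f"pics/{n}_{sys.argv[2]}.png",i)
E
python3 look.py -.05 a
```

```text
t 3.65 pos [ 0.545  -0.3203  0.076 ] case 0.0006 -0.0934 F [ 1.31 -3.01  2.19] open 0.0006
shift [ 0.0434 -0.0005 -0.0001] turn [0.001 0.001 0.002]
top [327 149]
side [291  96]
```

View pics/side_a.png

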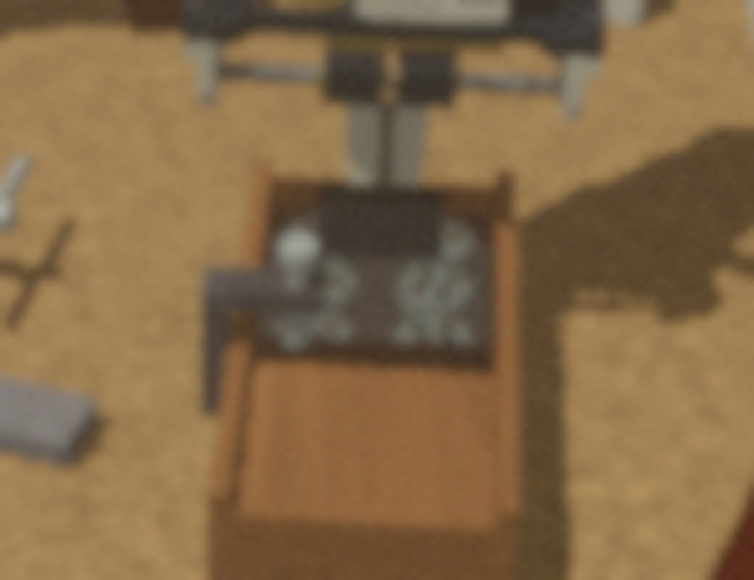

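The side crop shows the closed fingers standing centrally behind the lip (lip's lower edge near row 255, columns 320-440). The pin knob at (297,245) is clear. To check the opening, I'll compare the lip's foot edge with the first picture.

```bash
cat > lip.py <<'E'
from h import *
import cv2
def edge(img):
    v=np.arange(-.11,0.0,.0005);g=cv2.cvtColor(img,cv2.COLOR_BGR2GRAY).astype(np.float32);P=0
    for u in(-.006,-.003,0,.003,.006):
        p=np.array([proj("side",c+u*cx+s*cy+[0,0,.065]) for s in v],np.float32)
        P=P+cv2.remap(g,p[:,:1],p[:,1:],cv2.INTER_LINEAR).ravel()/5
    d=np.gradient(cv2.GaussianBlur(P[None],(0,0),3).ravel())
    k=d.argmax();return v[k],d[k]
E
python3 -c "
from lip import *
a=edge(cv2.imread('pics/side0.png'))
b=edge(np.ascontiguousarray(robot.read_camera('side')[:,:,::-1]));print(a,b,b[0]-a[0])"
```

```text
(np.float64(-0.07299999999999997), np.float32(0.67025375)) (np.float64(-0.05549999999999995), np.float32(0.5771904)) 0.017500000000000016
```

Emit:
arm_command([
  [[0.003, 0, 0], [0, 0, 0], 0.0],
  [[0.006, 0, 0], [0, 0, 0], 0.0],
  [[0.009, 0, 0], [0, 0, 0], 0.0],
  [[0.012, 0, 0], [0, 0, 0], 0.0],
  [[0.015, 0, 0], [0, 0, 0], 0.0],
])

```text
time: 4.3
tool_pos: [0.5422, -0.306, 0.0757]
tool_rot: [3.141, 0.001, 1.753]
contact_force: [1.8, -5.6, 0.3]
opening: 0.0006
grip_force: 2.7
```

Emit:
arm_command([
  [[0.003, 0, 0], [0, 0, 0], 0.0],
  [[0.006, 0, 0], [0, 0, 0], 0.0],
  [[0.009, 0, 0], [0, 0, 0], 0.0],
  [[0.012, 0, 0], [0, 0, 0], 0.0],
  [[0.014, 0, 0], [0, 0, 0], 0.0],
])

```text
time: 4.8
tool_pos: [0.5394, -0.2914, 0.0755]
tool_rot: [-3.141, -0.001, 1.753]
contact_force: [1.9, -3.3, 2.5]
opening: 0.0004
grip_force: 2.2
```

```bash
python3 -c "
from lip import *
to(0,-.049,.076)
b=edge(np.ascontiguousarray(robot.read_camera('side')[:,:,::-1]));print(b,b[0]+.073)"
```

```text
t 4.8 pos [ 0.5394 -0.2914  0.0755] case 0.0002 -0.064 F [ 1.94 -3.33  2.49] open 0.0004
shift [ 0.015  -0.0002 -0.0005] turn [-0.    -0.001  0.002]
(np.float64(-0.023999999999999924), np.float32(0.73301697)) 0.04900000000000007
```

Emit:
arm_command([
  [[0.003, 0, 0], [0, 0, 0], 0.0],
  [[0.006, 0, 0], [0, 0, 0], 0.0],
  [[0.009, 0, 0], [0, 0, 0], 0.0],
  [[0.012, 0, 0], [0, 0, 0], 0.0],
  [[0.014, 0, 0], [0, 0, 0], 0.0],
])

```text
time: 5.35
tool_pos: [0.5369, -0.2778, 0.0756]
tool_rot: [-3.141, 0.0, 1.753]
contact_force: [1.9, -4.8, -1.8]
opening: 0.0002
grip_force: 2.4
```

Emit:
arm_command([
  [[0, 0, 0], [0, 0, 0], 0.0],
  [[0, 0, 0], [0, 0, 0], 0.0],
  [[0, 0, 0], [0, 0, 0], 0.0],
  [[0, 0, 0], [0, 0, 0], 0.0],
  [[0, 0, 0], [0, 0, 0], 0.0],
])

```text
time: 5.85
tool_pos: [0.537, -0.2781, 0.0756]
tool_rot: [-3.142, -0.0, 1.753]
contact_force: [1.8, -4.0, -2.2]
opening: 0.0012
grip_force: 2.0
```

```bash
python3 -c "
from lip import *
to(0,-.049,.076)
b=edge(np.ascontiguousarray(robot.read_camera('side')[:,:,::-1]));print(b,b[0]+.073)"
```

```text
t 5.85 pos [ 0.537  -0.2781  0.0756] case 0.0002 -0.0504 F [ 1.81 -4.03 -2.19] open 0.0012
shift [ 0.0014 -0.0002 -0.0004] turn [-0.    -0.     0.002]
(np.float64(-0.011499999999999913), np.float32(0.6538429)) 0.06150000000000008
```

The opening is about 62 mm, past the pin and short of the stop. I'll back off gently.

Emit:
arm_command([
  [[-0.004, 0, 0], [0, 0, 0], 0.0],
  [[-0.008, 0, 0], [0, 0, 0], 0.0],
  [[-0.012, 0, 0], [0, 0, 0], 0.0],
  [[-0.016, 0, 0], [0, 0, 0], 0.0],
  [[-0.022, 0, 0], [0, 0, 0], 0.0],
])

```text
time: 6.4
tool_pos: [0.5405, -0.2993, 0.0756]
tool_rot: [-3.141, -0.002, 1.753]
contact_force: [-0.6, -0.1, 0.3]
opening: 0.0004
grip_force: 0.0
```

Emit:
arm_command([
  [[-0.006, 0, 0], [0, 0, 0], 0.0],
  [[-0.012, 0, 0], [0, 0, 0], 0.0],
  [[-0.014, 0, -0.02], [0, 0, 0], 0.0],
  [[-0.014, 0, -0.05], [0, 0, 0], 0.0],
  [[-0.014, 0, -0.09], [0, 0, 0], 0.0],
])

```text
time: 6.9
tool_pos: [0.5425, -0.3131, 0.1649]
tool_rot: [-3.139, -0.003, 1.753]
contact_force: [-0.2, 0.8, -0.2]
opening: 0.0004
grip_force: 0.0
```

Emit:
arm_command([
  [[-0.02, 0, -0.03], [0, 0, 0], 0.0],
  [[-0.04, 0, -0.04], [0, 0, 0], 0.0],
  [[-0.06, 0, -0.04], [0, 0, 0], 0.0],
  [[-0.06, 0, -0.04], [0, 0, 0], 0.0],
  [[-0.06, 0, -0.04], [0, 0, 0], 0.0],
])

```text
time: 7.4
tool_pos: [0.554, -0.3723, 0.205]
tool_rot: [-3.141, -0.001, 1.752]
contact_force: [0.3, 0.2, 0.4]
opening: -0.0002
grip_force: 0.0
```

```bash
python3 -c "
from lip import *
b=edge(np.ascontiguousarray(robot.read_camera('side')[:,:,::-1]));print(b,b[0]+.073)"
python3 look.py -.1 b
```

```text
(np.float64(-0.026999999999999927), np.float32(0.7631035)) 0.04600000000000007
t 7.45 pos [ 0.554  -0.3718  0.205 ] case 0.0003 -0.1457 F [-0.18 -0.1  -0.23] open 0.0004
shift [ 4.550e-02 -1.000e-04  1.291e-01] turn [-0.001 -0.002  0.002]
top [327 149]
side [291  96]
```

View pics/side_b.png

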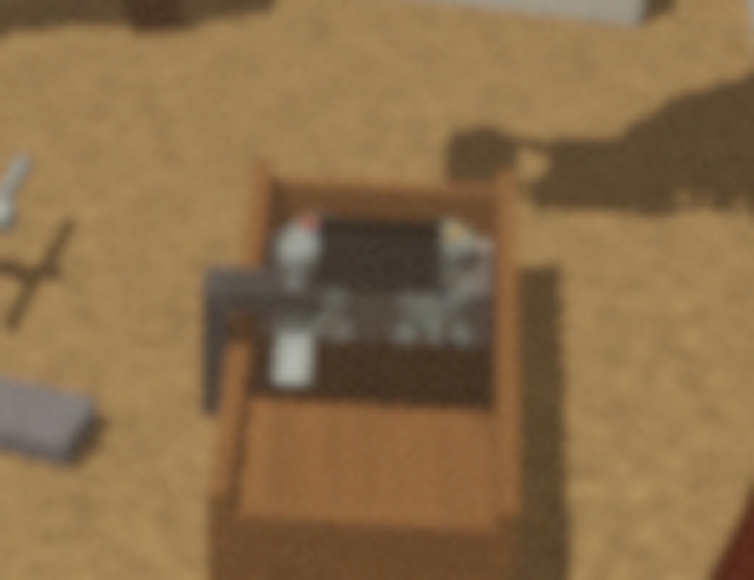

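The side crop shows the door caught half open. The lip (320-440, rows 220-285) is standing clear of the window's end, the tooth block is past the pin at (293,360), and the pin is down. The robot is clear.

```bash
python3 -c "
from cell import robot
print(robot.hand_in())"
```

```text
the job is handed in; nothing more can be done
None
```

I pushed the cell case's door open to about 62 mm and let it spring back; in the last picture it rests half open on its pin (about 46–50 mm). I touched nothing else and handed the job in, but no verdict came back.

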